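# Clip two inlaid panels into the carrier rack

### The job

Take the dark and the pale wooden panel out of the grey stand and push each one down into the clip slot whose end guides match its colour, until it sits fully home on the slot's floor and is held upright by the clips. Leave the green panel in its slot, do not disturb the other things on the table, and let go of everything at the end.

Things in the scene. Friction and masses are not known exactly. Their poses are not given: they have to be found in the camera images.
- panel_dark: Loose dark-brown wooden panel with pale inlay, 12 mm thick (x), 140 mm wide (y), 120 mm tall (z up), about 0.14 kg; origin at the centre of its lower edge. Front and back alike; a groove for the clips, 10 mm high and 4 mm deep, runs across both faces 40 mm above the lower edge. Grip the plain upper part across its thickness.
- panel_pale: Loose pale wooden panel with dark inlay, 12 mm thick (x), 140 mm wide (y), 120 mm tall (z up), about 0.14 kg; origin at the centre of its lower edge. Front and back alike; a groove for the clips, 10 mm high and 4 mm deep, runs across both faces 40 mm above the lower edge. Grip the plain upper part across its thickness.
- slot_dark: Clip slot with dark-brown wooden end guides. Origin: centre of the slot floor, 12 mm above the table; x across the slot, y along it, z up. A panel is home with its origin here and its y along this y, either way round; its top is then 120 mm above the floor. Cheek face at x = -6 mm, clips on the +x side. The 60 mm high end guides leave 4 mm at each end of the panel.
- slot_pale: Clip slot with pale wooden end guides. Origin: centre of the slot floor, 12 mm above the table; x across the slot, y along it, z up. A panel is home with its origin here and its y along this y, either way round; its top is then 120 mm above the floor. Cheek face at x = -6 mm, clips on the +x side. The 60 mm high end guides leave 4 mm at each end of the panel.
- slot_dark_clip_l (a joint): One clip of the dark slot: joint angle in rad of a sprung steel leaf 24 mm wide, at y = +40 mm of the slot. 0 = at rest, grows to 0.12 as a panel forces it aside, about 0.07 when its nose sits in the groove of a panel that is home. The flared mouths of clips and cheek reach 65 mm above the slot floor and take a panel up to 5 mm off centre. The panel must be pushed: clips resist from 45 mm above the floor.
- slot_dark_clip_r (a joint): The other clip of the dark slot: joint angle in rad of a sprung steel leaf 24 mm wide, at y = -40 mm of the slot. 0 = at rest, grows to 0.12 as a panel forces it aside, about 0.07 when its nose sits in the groove of a panel that is home. It needs a downward push of 3 to 20 N all the way to the floor; weight alone does not do it.
- slot_pale_clip_l (a joint): One clip of the pale slot: joint angle in rad of a sprung steel leaf 24 mm wide, at y = +40 mm of the slot. 0 = at rest, grows to 0.12 as a panel forces it aside, about 0.07 when its nose sits in the groove of a panel that is home. Works as on the dark slot.
- slot_pale_clip_r (a joint): The other clip of the pale slot: joint angle in rad of a sprung steel leaf 24 mm wide, at y = -40 mm of the slot. 0 = at rest, grows to 0.12 as a panel forces it aside, about 0.07 when its nose sits in the groove of a panel that is home. Works as on the dark slot.
- slot_green: The third slot of the rack, green end guides, same shape; already holds the green panel. Origin and axes as for the other slots.
- panel_green: Green panel of the same size and shape as the other two, already home in the green slot; leave it. Origin at the centre of its lower edge.
- rack: Fixed dark steel base plate of the carrier, 205 (x) x 200 (y) x 12 mm, origin at the centre of its underside on the table. The three slots stand on it side by side, 60 mm apart along its x, in any order, all with the rack's axes.
- stand: Fixed grey stand, 150 (x) x 120 (y) mm, origin at the centre of its underside on the table. The two panels wait upright in it, in either order, in loose 16 mm wide grooves at x = -38 and +38 mm, whose floor is 20 mm above the table and whose 10 mm walls reach 58 mm above the table; the panels lie along the stand's y, overhanging its ends, and lift straight out.
- wax_tin: Round brass wax tin, 76 mm diameter, 42 mm high, origin at the centre of its underside. Bystander.
- sanding_block: Cork and wood sanding block, 60 x 100 x 36 mm, origin at the centre of its underside. Bystander.
- knot_wood: Small dark driftwood piece with a knot arm, 90 x 50 x 66 mm, origin at the centre of its underside. Bystander.
Not all that is in view belongs to the job. What is shaped like the panel_pale but yellow is not meant.

How it is judged (in metres and radians):
At the end, for the whole second after the job is handed in: Each panel (green too) is in the slot of its colour: lower edge under 4 mm above the slot floor, within 5 mm across and 10 mm along the slot, upright and in line within 0.07 rad, at rest; the bystanders are within 30 mm of where they stood (z of panel_dark in the frame of slot_dark below 0.004 m and x of panel_dark in the frame of slot_dark between -0.005 and 0.005 m and y of panel_dark in the frame of slot_dark between -0.01 and 0.01 m and angle between the z axis of panel_dark and the z axis of slot_dark, either way round below 0.07 rad and angle between the y axis of panel_dark and the y axis of slot_dark, either way round below 0.07 rad and angle between each of panel_dark, panel_pale, panel_green's own z axis and vertical below 0.1 rad and linear speed of each of panel_dark, panel_pale, panel_green below 0.01 m/s and z of panel_pale in the frame of slot_pale below 0.004 m and x of panel_pale in the frame of slot_pale between -0.005 and 0.005 m and y of panel_pale in the frame of slot_pale between -0.01 and 0.01 m and angle between the z axis of panel_pale and the z axis of slot_pale, either way round below 0.07 rad and angle between the y axis of panel_pale and the y axis of slot_pale, either way round below 0.07 rad and z of panel_green in the frame of slot_green below 0.004 m and x of panel_green in the frame of slot_green between -0.005 and 0.005 m and y of panel_green in the frame of slot_green between -0.01 and 0.01 m and angle between the z axis of panel_green and the z axis of slot_green, either way round below 0.07 rad and angle between the y axis of panel_green and the y axis of slot_green, either way round below 0.07 rad and distance of each of wax_tin, sanding_block, knot_wood from where it was at the start of the episode below 0.03 m); the robot touches nothing.
It fails at once if the green panel is lifted, pushed or pulled more than 20 mm (distance of panel_green from where it was at the start of the episode above 0.02 m).
It fails at once if a bystander is moved more than 30 mm (distance of any of wax_tin, sanding_block, knot_wood from where it was at the start of the episode above 0.03 m).
It also fails if it takes over 64 s, if anything falls off the work surface, if the arm or the gripper's body presses on something with over 40 N, if the wrist force passes 120 N, or if a joint passes its speed limit or range.

### The arm

A 6-joint arm with a two-finger parallel gripper is mounted at the origin on the work surface. World frame = base frame: x ahead of the robot, y to its left, z up, the work surface at z = 0. Lengths are in mm, angles in rad, forces in N, time in s.
With the tool pointing down it reaches from about 350 to 975 mm from the base axis. Payload 7.1 kg.
Tool frame: the origin (TCP) lies at the centre of the arm's flange, where the gripper is bolted on; the fingertips stand 182 mm ahead of it and the grasp point (between the pads) lies 163 mm ahead of it; x points along the fingers, y is the direction in which the jaws open and shut, and the axes are right-handed (so a half turn about x gives the same grasp; the last joint's range is limited). The gripper opens to 88 mm and grips with 3 to 60 N. Pads are 20 mm wide; open, the fingers measure 115 mm over their backs; the gripper's body (75 mm by 178 mm) begins 61 mm behind the grasp point.
Start: joints at [1.149, 0.423, 1.63, -0, 1.089, -0.019], TCP at [244.966, 574.977, 404.675] pointing down, gripper open.
Joint ranges: [-3, 3], [-0.9, 2.11], [0.09, 2.58], [-1.31, 4.45], [0.11, 2.69], [-2.54, 2.54]. Speed limits (rad/s): [2.39, 2.39, 3.01, 3.14, 3.14, 3.14].

### API

Orientations are given as a rotation vector (axis times angle).
In Python, from workcell import readout, viewer, workorder, models gives the robot as it stands. The module is installed in compiled form; this text tells all that it offers.
- The arm moves only by the tool apply_moves, never from a script. Its argument "commands" is a list that holds one entry, the list of rows, each a list of 4 numbers: the shift along the world's x, y, z in m, then the turn about the world's z in rad. A call has 1 to 8 rows; each row is the pose to reach, as a shift and turn from the pose commanded when the call began; what a row does not reach only later rows make up. A row lasts 1/8 s, in which the tool goes at most 62.5 mm and 10.7 degrees, less where a joint would pass 70% of its speed; a pose out of reach is approached as far as the arm can. A call with a gripper value outside its range is refused whole. "gripper" is the finger opening in m, from 0 to 0.0878, set as the call begins (left out, the last holds). The fingers move at their own pace and stop on an object; the grip force is fixed at half the most. Time passes only in rows, so rows that repeat a pose let the fingers close. It gives the time, the measured TCP pose, the force and the opening at its end, in the units of the state.
- readout.get_obs(): the state, without advancing time (a new reading comes with each control period).
- viewer.get_image(name): name is "scene" or "top" or "wrist"; returns a dict with "color" (400x640x3 uint8, red, green, blue), "vertical_fov" (degrees; the focal length in pixels is half the picture's height over the tangent of half this angle, whatever the lens; pixels are square), "cx", "cy" (the principal point, pixels), "rvec" (rotation vector, rad) and "tvec" (3), from world to camera coordinates, as OpenCV has them. Camera axes: x right, y down, z forward; pixel columns grow to the right and rows downward; lengths in mm; the calibration is good to about 2 mm. A picture is of the moment at which its call begins. There is no depth.
- workorder.close_job(): hands the job in, once; it reports no verdict.
Trained networks look in the newest picture that a camera, given by its name, has taken for a name from the list of things; names that differ only in an ending like _2 or _b are one class to them, and where a whole thing is asked for, a point or a joint stands for the part that bears it (a point fixed in the world has none). Each returns a list of dicts, best first, with "conf" (0 to 1); they miss things now and then, are a little off and sometimes report something else, mostly with a low value. They report only what shows in the picture. A call takes as long as a camera call. They do not tell look-alikes from the thing itself.
- models.search_frame(camera, label): "position" ([x, y, z] in mm, in world coordinates, good to about 4 mm: the middle of the surface that is visible of it).
- models.place_of(camera, label): "position" ([x, y, z] in mm, in world coordinates, good to about 4 mm: a listed point, or the origin of a listed thing).
The state is a dict: "t": time; "qpos": joint angles; "qvel": joint speeds; "joint_torque": joint torques, N m; "ee_pos": TCP position; "orientation": TCP orientation; "ft_force": force on the tool from outside, world axes, zero at the start; "moment": the same for the moment, N m; "width": finger opening in mm.
Only numpy, scipy, OpenCV 4.12 (cv2) and the standard library are available. Lean on these libraries where they do the work, as an engineer would, in place of code of your own. Each camera call takes 0.05 s, during which the arm holds its last target.

## Working session

There is one attempt and no reset: what is moved stays moved. The work goes in short steps, Python scripts to look and compute and a tool call to move; the robot and the scene stay as the last step left them, time stands still between calls to the robot, and variables do not carry over. Pictures are saved under pics/ and viewed, and the job is handed in when it is done.

Besides the shell and the picture viewer there is one more tool, called after "Emit:" as a command line: name --argument value ..., lists and objects as JSON in quotes. apply_moves: Moves the arm, as the interface text tells. Its arguments: {"type":"object","properties":{"commands":{"type":"array","items":{"type":"array","items":{"type":"array","items":{"type":"number"}}}},"gripper":{"type":"number"}},"required":["commands"]}

```bash
mkdir -p pics; cat > h.py <<'E'
import numpy as np, cv2
from workcell import readout, viewer, workorder, models
def snap(cam,name=None):
    d=viewer.get_image(cam)
    if name: cv2.imwrite('pics/'+name+'.png',d['color'][:,:,::-1])
    return d
def K(d):
    h=d['color'].shape[0]; f=h/2/np.tan(np.radians(d['vertical_fov'])/2)
    return np.array([[f,0,d['cx']],[0,f,d['cy']],[0,0,1.]])
def proj(d,P):
    return cv2.projectPoints(np.array(P,float).reshape(-1,3),np.array(d['rvec'],float),np.array(d['tvec'],float),K(d),None)[0].reshape(-1,2)
def ray(d,u,v,z):
    R=cv2.Rodrigues(np.array(d['rvec'],float))[0]; t=np.array(d['tvec'],float).ravel()
    c=-R.T@t; r=R.T@np.linalg.inv(K(d))@np.array([u,v,1.])
    return c+r*(z-c[2])/r[2]
E
python3 - <<'E'
from h import *
import pickle
for c in ['scene','top','wrist']:
    d=snap(c,c+'0'); pickle.dump(d,open(c+'0.pkl','wb'))
    print(c,d['vertical_fov'],d['rvec'],d['tvec'],d['cx'],d['cy'])
o=readout.get_obs(); print(o)
E
```

```text
scene 45.07028689578166 [ 0.73622263  2.55606687 -1.15803049] [ 524.46219014 -149.16906744 1656.87697568] 319.19022433898965 192.16621457918902
top 47.374177178854595 [ 2.1793769 -2.1160727  0.1627263] [ -23.27858021  611.6676396  1161.61828172] 313.8156043870302 192.94673597240663
wrist 64.6636595041667 [-2.42860902 -1.60634378 -0.2153187 ] [-624.63395164  -31.47586287  389.35268974] 316.4799739878522 198.78818668292706
{'t': 0.15, 'qpos': array([ 1.14897796e+00,  4.23641147e-01,  1.63051463e+00,  4.42015700e-07,
        1.08860512e+00, -1.89939092e-02]), 'qvel': array([ 0.00025247, -0.00336432, -0.00348363, -0.00019701, -0.00106775,
        0.00247576]), 'joint_torque': array([-3.82088729e-04, -5.44980848e+01, -2.73918951e+01,  6.44223159e-02,
        2.04083032e-02, -9.41932808e-05]), 'ee_pos': array([244.89220173, 574.77993943, 404.09516004]), 'orientation': array([ 0.3151012 ,  1.5478571 , -0.31690177]), 'ft_force': array([ 0.16362572,  0.13336494, -0.47560755]), 'moment': array([-0.02356868, -0.01739668,  0.00422451]), 'width': 87.8789743981959}
```

View pics/scene0.png

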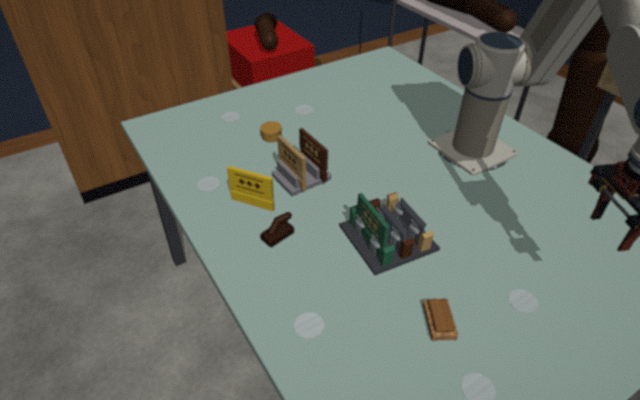

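View pics/top0.png

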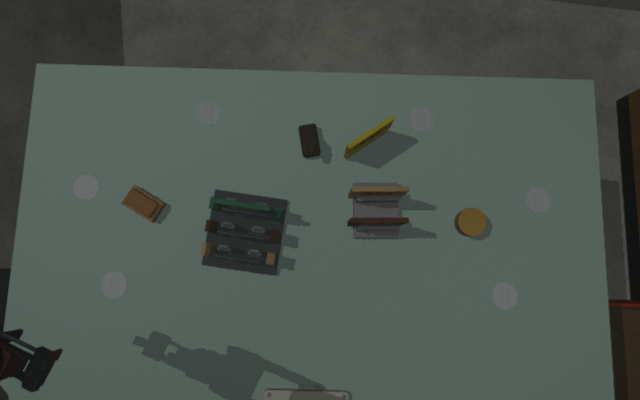

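View pics/wrist0.png

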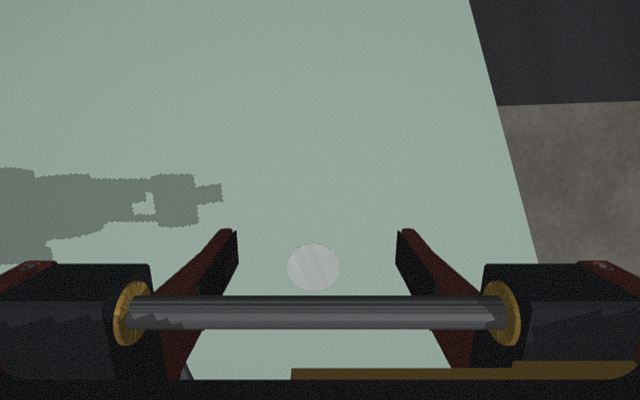

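The top view shows the stand at (378,210), with the pale panel at (378,191) and the dark panel at (378,221). The yellow look-alike is at (370,137). In the rack the green panel is at (246,207), the dark slot at (242,232) and the pale slot at (240,255).

Next I'll measure these.

```bash
python3 - <<'E'
from h import *
import pickle
for l in ['panel_dark','panel_pale','slot_dark','slot_pale','slot_green','panel_green','rack','stand','wax_tin','sanding_block','knot_wood']:
  for c in ['top','scene']:
    r=models.place_of(c,l)
    print(l,c,[(np.round(x['position'],1).tolist(),round(x['conf'],2)) for x in r[:3]])
d=pickle.load(open('top0.pkl','rb'))
R=cv2.Rodrigues(np.array(d['rvec'],float))[0]; print('campos',-R.T@d['tvec'])
im=d['color'][:,:,::-1]
a=cv2.resize(im[175:285,190:300],None,fx=5,fy=5,interpolation=cv2.INTER_CUBIC); b=cv2.resize(im[110:250,335:495],None,fx=5,fy=4.2,interpolation=cv2.INTER_CUBIC)
b=cv2.resize(im[110:250,335:495],None,fx=4,fy=4,interpolation=cv2.INTER_CUBIC)
cv2.imwrite('pics/a.png',a);cv2.imwrite('pics/b.png',b)
s=pickle.load(open('scene0.pkl','rb'))['color'][:,:,::-1]
cv2.imwrite('pics/c.png',cv2.resize(s[115:275,220:445],None,fx=3.5,fy=3.5,interpolation=cv2.INTER_CUBIC))
E
```

```text
panel_dark top [([538.7, -165.9, 19.9], 0.6)]
panel_dark scene [([542.6, -167.8, 21.7], 0.85), ([506.8, 174.1, 11.2], 0.29)]
panel_pale top [([617.4, -167.6, 18.6], 0.94), ([764.6, -145.5, -2.9], 0.78)]
panel_pale scene [([616.1, -170.1, 22.1], 0.92), ([764.1, -144.2, 3.3], 0.72), ([575.6, 454.1, -0.8], 0.56)]
slot_dark top [([508.4, 181.2, 13.8], 0.98)]
slot_dark scene [([507.1, 173.3, 11.1], 0.74)]
slot_pale top [([451.7, 186.5, 13.6], 0.74)]
slot_pale scene [([447.9, 182.0, 11.5], 0.7)]
slot_green top [([561.5, 173.2, 13.0], 0.63)]
slot_green scene [([571.0, 171.0, 12.5], 0.63)]
panel_green top [([568.9, 169.5, 11.1], 0.68)]
panel_green scene [([572.3, 172.2, 11.4], 0.81)]
rack top [([508.3, 180.6, 0.2], 0.84)]
rack scene [([507.7, 181.0, 2.2], 0.95)]
stand top [([578.0, -174.0, 0.1], 0.94)]
stand scene [([579.3, -167.6, -1.6], 0.83)]
wax_tin top [([548.6, -428.6, -0.5], 0.63), ([564.6, 171.0, 11.8], 0.28)]
wax_tin scene [([549.0, -426.4, -4.1], 0.6)]
sanding_block top [([572.9, 457.0, 2.7], 0.6)]
sanding_block scene [([578.0, 454.7, -1.6], 0.6)]
knot_wood top [([765.5, 7.4, -0.1], 0.83)]
knot_wood scene [([765.0, 9.0, 1.0], 0.69)]
campos [ 436.43013346   -1.5967685  1238.37087134]
```

View pics/a.png

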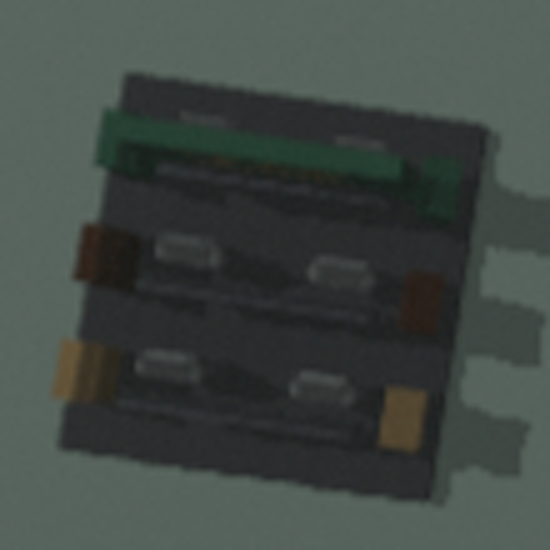

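View pics/b.png

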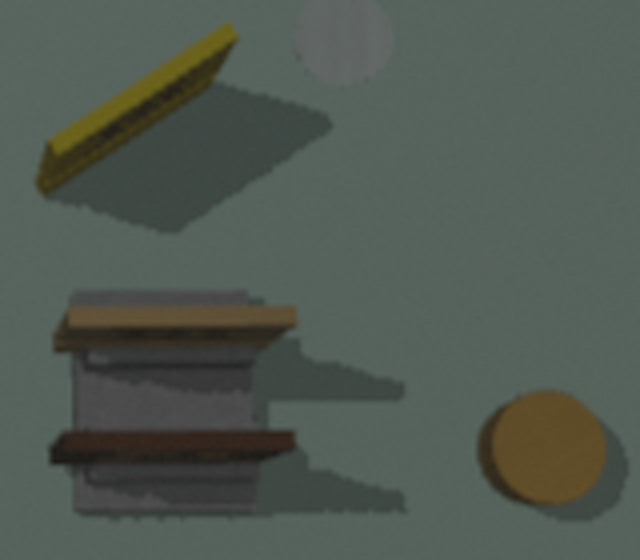

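View pics/c.png

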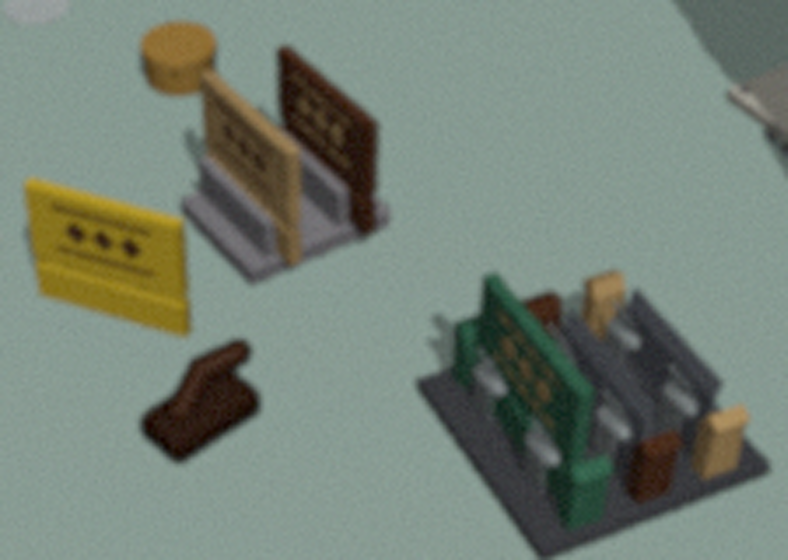

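```bash
python3 - <<'E'
from h import *
import pickle
o=readout.get_obs()
R=cv2.Rodrigues(o['orientation'])[0]; print(np.round(R,3))
print('jaw yaw',np.arctan2(R[1,1],R[0,1]))
w=pickle.load(open('wrist0.pkl','rb'))
Rw=cv2.Rodrigues(np.array(w['rvec'],float))[0]; c=-Rw.T@w['tvec']
print('cam pos',c,'in tool',R.T@(c-o['ee_pos']),'cam axes in tool\n',np.round(R.T@Rw.T,3))
d=pickle.load(open('top0.pkl','rb'))
def A(x,y): return (190+(x+.5)/5-.5,175+(y+.5)/5-.5)
def B(x,y): return (335+(x+.5)/4-.5,110+(y+.5)/4-.5)
P=[ray(d,*A(*p),12)[:2] for p in [(125,75),(488,125),(433,490),(60,443)]]
P=np.array(P);print(P,P.mean(0))
print('sides',np.linalg.norm(P-np.roll(P,-1,0),axis=1))
e=P[0]-P[1];e2=P[3]-P[2];print('yaw from y edges',[np.arctan2(-v[0],v[1]) for v in(e,e2)]);e=P[0]-P[3];e2=P[1]-P[2];print([np.arctan2(v[1],v[0]) for v in(e,e2)])
for n,pts in dict(pale=[(68,308),(297,308),(297,328),(68,328)],dark=[(65,431),(295,431),(295,450),(65,450)]).items():
    Q=np.array([ray(d,*B(*p),140)[:2] for p in pts]);print(n,Q.round(1).tolist(),Q.mean(0), 'yaw',np.arctan2(-(Q[0]-Q[1])[0],(Q[0]-Q[1])[1]))
E
```

```text
[[ 0.     0.392  0.92 ]
 [-0.     0.92  -0.392]
 [-1.    -0.     0.   ]]
jaw yaw 1.168008957083404
cam pos [178.05046291 602.99908629 383.98431619] in tool [ 20.67139351  -0.44456584 -72.54995887] cam axes in tool
 [[-0.    -0.263  0.965]
 [ 1.     0.001  0.   ]
 [-0.001  0.965  0.263]]
[[618.01385322 264.43636906]
 [596.51980935  66.28083008]
 [400.71572957  88.10003483]
 [419.59547949 286.9063572 ]] [508.71121791 176.43089779]
sides [199.31786561 197.01602817 199.70077309 199.686633  ]
yaw from y edges [np.float64(-0.10804812955691669), np.float64(-0.0946815949084964)]
[np.float64(-0.11276508500262276), np.float64(-0.11097602450462477)]
pale [[616.4, -96.8], [620.7, -236.7], [608.3, -236.7], [604.1, -97.0]] [ 612.37538764 -166.80207533] yaw 0.030117036743899598
dark [[541.1, -96.2], [545.2, -235.4], [533.7, -235.4], [529.6, -96.4]] [ 537.40638149 -165.86875057] yaw 0.029616090631371998
```

Emit:
apply_moves --commands '[[[0.033, -0.046, 0.01, -0.16], [0.066, -0.091, 0.02, -0.32], [0.1, -0.137, 0.02, -0.48], [0.132, -0.183, 0.02, -0.64], [0.165, -0.228, 0.02, -0.8], [0.198, -0.274, 0.02, -0.96], [0.23, -0.32, 0.02, -1.12], [0.263, -0.365, 0.02, -1.275]]]'

```text
t: 2.25
ee_pos: [508.8, 208.3, 424.9]
orientation: [1.292, 1.154, -1.291]
ft_force: [1.6, 1.1, 0.5]
width: 87.9
```

Emit:
apply_moves --commands '[[[0, 0, 0, 0], [0, 0, 0, 0]]]'

```text
t: 2.5
ee_pos: [507.8, 210.1, 424.6]
orientation: [1.287, 1.157, -1.288]
ft_force: [0.7, -0.3, -0.6]
width: 87.9
```

```bash
python3 - <<'E'
from h import *
import pickle
o=readout.get_obs(); print(o['t'],o['ee_pos'],o['orientation'],o['qpos'],abs(o['qvel']).max())
d=snap('wrist','w1');pickle.dump(d,open('w1.pkl','wb'))
d=snap('top','t1');pickle.dump(d,open('t1.pkl','wb'))
E
```

```text
2.5 [507.77433259 210.07593441 424.58617389] [ 1.28715004  1.15742547 -1.28750951] [3.70534192e-01 2.89192563e-01 1.78006166e+00 4.19394543e-04
 1.07269986e+00 4.76857080e-01] 0.029233691769478133
```

View pics/w1.png

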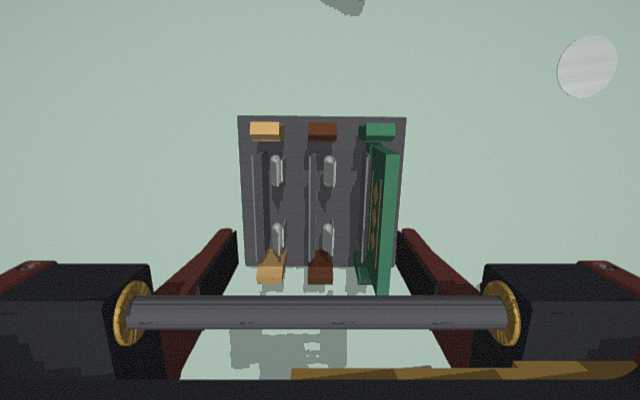

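The wrist view shows the rack: far plate corners at about (238,117) and (406,118), and guides in the order pale, dark, green from left to right. I'll overlay a model and fit it.

```bash
cat >> h.py <<'E'
def T(pose,p):
    x,y,a=pose; p=np.array(p,float).reshape(-1,3); c,s=np.cos(a),np.sin(a)
    return np.c_[x+c*p[:,0]-s*p[:,1],y+s*p[:,0]+c*p[:,1],p[:,2]]
def box(x0,x1,y0,y1,z0,z1):
    v=[(x,y,z) for z in(z0,z1) for x,y in((x0,y0),(x1,y0),(x1,y1),(x0,y1))]
    e=[(0,1),(1,2),(2,3),(3,0),(4,5),(5,6),(6,7),(7,4),(0,4),(1,5),(2,6),(3,7)]
    return v,e
def draw(im,d,pose,b,col,s,off):
    v,e=b; q=(proj(d,T(pose,v))-off+.5)*s-.5
    for i,j in e: cv2.line(im,tuple(int(round(k)) for k in q[i]),tuple(int(round(k)) for k in q[j]),col,1,cv2.LINE_AA)
E
python3 - <<'E'
from h import *
import pickle
d=pickle.load(open('w1.pkl','rb'))
im=d['color'][:,:,::-1]
s=4;off=np.array([225,105]);
a=cv2.resize(im[105:245,225:425],None,fx=s,fy=s,interpolation=cv2.INTER_CUBIC)
cv2.imwrite('pics/w1a.png',a)
o2=np.array([225,225]);cv2.imwrite('pics/w1b.png',cv2.resize(im[225:300,225:425],None,fx=s,fy=s,interpolation=cv2.INTER_CUBIC))
pose=(508,179,-.107)
draw(a,d,pose,box(-102.5,102.5,-100,100,0,12),(0,0,255),s,off)
for k in(-60,0,60): draw(a,d,pose,box(k-6,k+6,-74,74,12,72),(255,0,255),s,off)
cv2.imwrite('pics/w1c.png',a)
E
```

```text
(no output)
```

View pics/w1c.png

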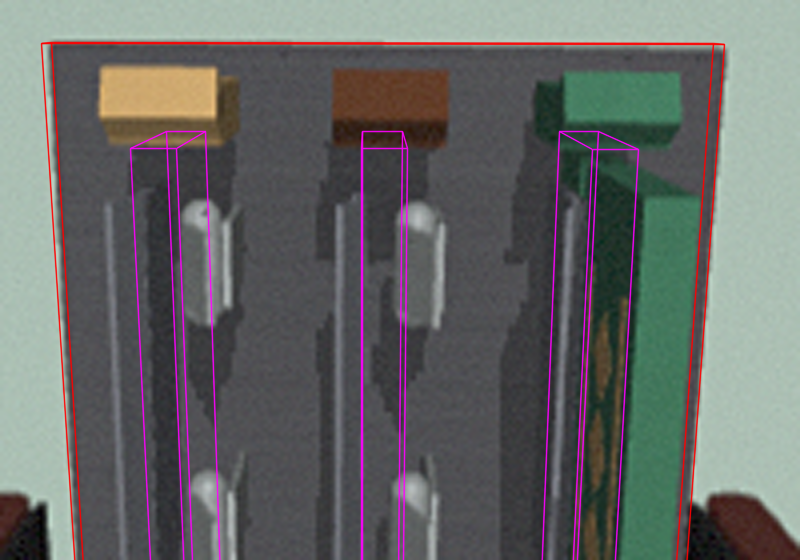

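View pics/w1a.png

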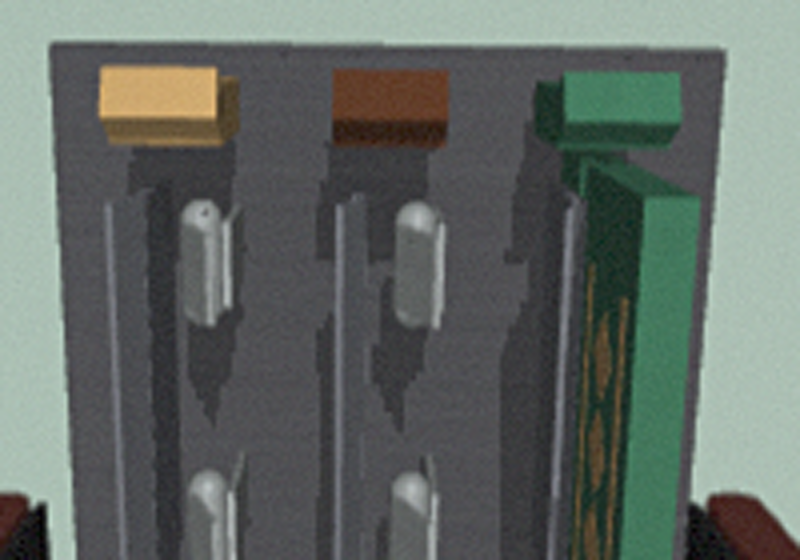

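View pics/w1b.png

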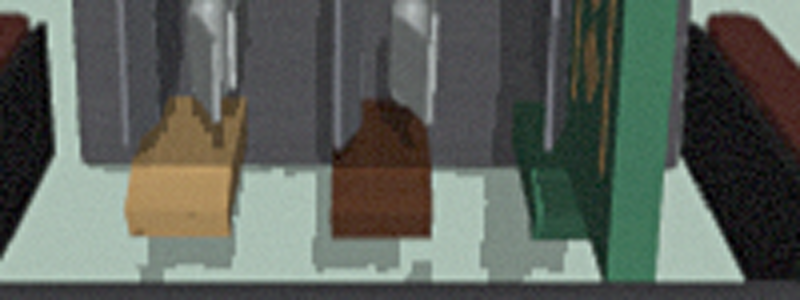

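```bash
python3 - <<'E'
from h import *
import pickle
from scipy.optimize import least_squares
d=pickle.load(open('w1.pkl','rb'))
A=lambda p:(225+(p[0]+.5)/4-.5,105+(p[1]+.5)/4-.5)
B=lambda p:(225+(p[0]+.5)/4-.5,225+(p[1]+.5)/4-.5)
px=np.array([A((51,43)),A((725,50)),B((82,163)),B((680,167))])
m=np.array([(-102.5,100,12),(102.5,100,12),(-102.5,-100,12),(102.5,-100,12)])
f=lambda p:(proj(d,T(p,m))-px).ravel()
r=least_squares(f,(508,179,-.107)); print('wrist plate',r.x,r.fun.round(2))
pxg=np.array([A((641,197)),A((699,197))]); g=np.array([(54,70,132),(66,70,132)])
print('green resid',(proj(d,T(r.x,g))-pxg).round(2))
dt=pickle.load(open('t1.pkl','rb'));d0=pickle.load(open('top0.pkl','rb'))
A=lambda p:(190+(p[0]+.5)/5-.5,175+(p[1]+.5)/5-.5)
px2=np.array([A(p) for p in [(125,73),(488,123),(433,492),(60,445)]])
m2=np.array([(102.5,100,12),(102.5,-100,12),(-102.5,-100,12),(-102.5,100,12)])
r2=least_squares(lambda p:(proj(d0,T(p,m2))-px2).ravel(),r.x);print('top',r2.x,r2.fun.round(2))
im=d['color'][:,:,::-1];s=4;off=np.array([225,105])
a=cv2.resize(im[105:245,225:425],None,fx=s,fy=s,interpolation=cv2.INTER_CUBIC)
pose=r.x
draw(a,d,pose,box(-102.5,102.5,-100,100,0,12),(0,0,255),s,off)
for k in(-60,0): draw(a,d,pose,box(k-6,k+6,-74,74,12,72),(255,0,255),s,off)
draw(a,d,pose,box(54,66,-70,70,12,132),(0,255,255),s,off)
cv2.imwrite('pics/w1d.png',a)
E
```

```text
wrist plate [ 5.09086299e+02  1.78689766e+02 -1.14128975e-01] [-1.01 -0.52  1.1  -0.79 -0.26  0.86  0.15  1.05]
green resid [[ 1.28 -0.54]
 [ 0.72 -0.42]]
top [ 5.08851616e+02  1.76438454e+02 -1.05453365e-01] [-0.17 -0.8   0.08 -0.96  0.05  1.26  0.04  0.42]
```

View pics/w1d.png

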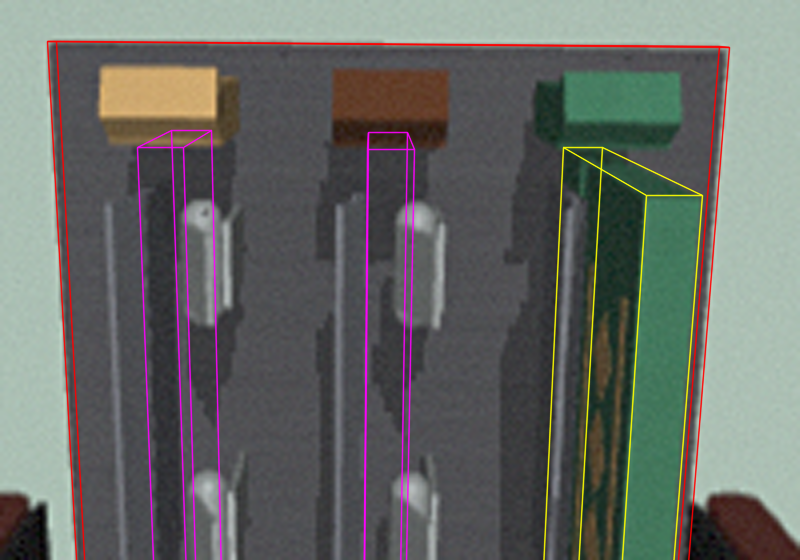

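Emit:
apply_moves --commands '[[[0.01, -0.05, 0, 0.02], [0.02, -0.1, 0, 0.04], [0.03, -0.15, 0, 0.06], [0.04, -0.2, 0, 0.08], [0.05, -0.25, 0, 0.1], [0.06, -0.3, 0, 0.12], [0.069, -0.35, 0, 0.137], [0.069, -0.35, 0, 0.137]]]'

```text
t: 3.6
ee_pos: [577.4, -141.3, 424.6]
orientation: [1.188, 1.222, -1.188]
ft_force: [-0.3, 0.7, -0.4]
width: 87.8
```

Emit:
apply_moves --commands '[[[0, 0, 0, 0], [0, 0, 0, 0]]]'

```text
t: 3.85
ee_pos: [576.9, -138.2, 424.7]
orientation: [1.185, 1.225, -1.185]
ft_force: [0.3, -0.3, -0.4]
width: 88.1
```

```bash
python3 - <<'E'
from h import *
import pickle
o=readout.get_obs(); R=cv2.Rodrigues(o['orientation'])[0]
print(o['t'],o['ee_pos'],'yaw',np.arctan2(R[1,1],R[0,1]),o['qpos'][5])
d=snap('wrist','w2');pickle.dump(d,open('w2.pkl','wb'))
im=d['color'][:,:,::-1];s=4;off=np.array([225,85])
a=cv2.resize(im[85:225,225:425],None,fx=s,fy=s,interpolation=cv2.INTER_CUBIC)
cv2.imwrite('pics/w2a.png',a)
cv2.imwrite('pics/w2b.png',cv2.resize(im[215:300,225:425],None,fx=s,fy=s,interpolation=cv2.INTER_CUBIC))
E
```

```text
3.85 [ 576.86761591 -138.24039072  424.67645558] yaw 0.03228760362828437 -0.287720543362334
```

View pics/w2a.png

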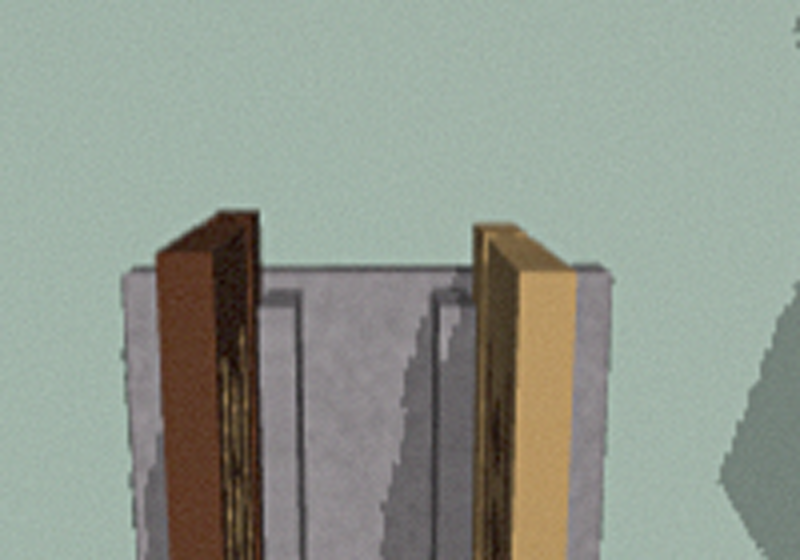

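View pics/w2b.png

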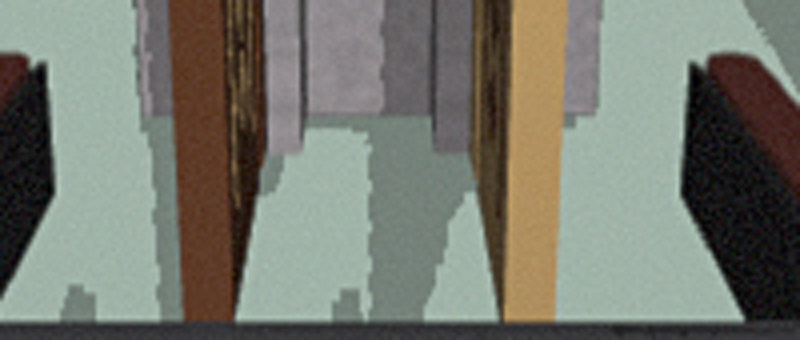

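```bash
python3 - <<'E'
from h import *
import pickle
d=pickle.load(open('w2.pkl','rb'))
A=lambda p:(225+(p[0]+.5)/4-.5,85+(p[1]+.5)/4-.5)
B=lambda p:(225+(p[0]+.5)/4-.5,215+(p[1]+.5)/4-.5)
for n,f,g in [('dark',[(157,254),(213,251)],[(185,320),(235,320)]),('pale',[(519,270),(577,270)],[(504,320),(556,320)])]:
    F=np.array([ray(d,*A(p),140)[:2] for p in f]);G=np.array([ray(d,*B(p),140)[:2] for p in g])
    print(n,F.round(1).tolist(),G.round(1).tolist()); a=F.mean(0);b=G.mean(0)
    yaw=np.arctan2(-(a-b)[0],(a-b)[1]); u=(a-b)/np.linalg.norm(a-b)
    print('yaw',yaw,'centre',a-70*u)
    print([(np.round(x['position'],1).tolist(),round(x['conf'],2)) for x in models.place_of('wrist','panel_'+n)[:2]])
S=np.array([ray(d,*p,8)[:2] for p in [A((123,270)),A((611,270)),B((145,116)),B((600,114))]]);print(S.round(1))
E
```

```text
dark [[531.1, -95.8], [542.8, -94.8]] [[536.3, -233.3], [548.1, -232.9]]
yaw 0.03808973877980766 centre [ 539.59923826 -165.27034918]
[([536.0, -164.0, 19.1], 0.65)]
pale [[606.6, -96.6], [618.7, -96.2]] [[611.7, -230.8], [624.0, -230.4]]
yaw 0.03875442923011269 centre [ 615.32008086 -166.3917315 ]
[([762.4, -144.7, -1.0], 0.68), ([613.2, -161.9, 21.5], 0.66)]
[[ 499.  -115.9]
 [ 651.5 -110.9]
 [ 504.3 -239.2]
 [ 658.1 -233.3]]
```

The close crop shows the dark panel on the left with its pale inlay, and the pale panel on the right. The yellow look-alike is outside the stand. I'll grasp the dark one first.

Emit:
apply_moves --commands '[[[-0.0377, -0.0255, 0, 0.004], [-0.0377, -0.0255, -0.03, 0.004], [-0.0377, -0.0255, -0.06, 0.004], [-0.0377, -0.0255, -0.09, 0.004], [-0.0377, -0.0255, -0.115, 0.004], [-0.0377, -0.0255, -0.13, 0.004], [-0.0377, -0.0255, -0.1417, 0.004], [-0.0377, -0.0255, -0.1417, 0.004]]]' --gripper 0.06

```text
t: 5.0
ee_pos: [539.2, -165.4, 282.6]
orientation: [1.184, 1.226, -1.184]
ft_force: [0.7, -0.5, 0.4]
width: 60.2
```

Emit:
apply_moves --commands '[[[0, 0, 0, 0], [0, 0, 0, 0]]]'

```text
t: 5.25
ee_pos: [539.5, -165.6, 283.8]
orientation: [1.184, 1.224, -1.183]
ft_force: [-0.3, 0.9, -0.2]
width: 59.9
```

```bash
python3 - <<'E'
from h import *
d=snap('wrist','w3');snap('scene','s3')
E
```

```text
(no output)
```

View pics/w3.png

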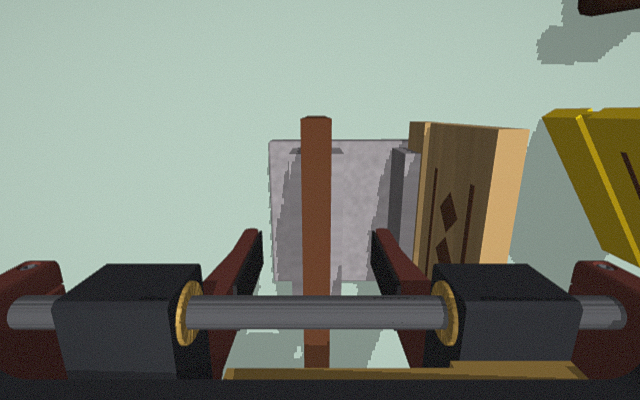

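The dark panel (column 316) sits centred between the fingers (columns 260 and 375). I'll close the gripper.

Emit:
apply_moves --commands '[[[0, 0, 0, 0], [0, 0, 0, 0], [0, 0, 0, 0], [0, 0, 0, 0], [0, 0, 0, 0], [0, 0, 0, 0]]]' --gripper 0.0

```text
t: 6.1
ee_pos: [539.3, -165.5, 282.9]
orientation: [1.184, 1.225, -1.184]
ft_force: [-0.1, 0.5, -0.6]
width: 11.8
```

Emit:
apply_moves --commands '[[[0, 0, 0.01, 0], [0, 0, 0.03, 0], [0, 0, 0.06, 0], [0, 0, 0.09, 0], [0, 0, 0.12, 0], [0, 0, 0.12, 0]]]'

```text
t: 6.85
ee_pos: [539.8, -165.7, 405.5]
orientation: [1.185, 1.22, -1.181]
ft_force: [-0.4, -0.3, -1.6]
width: 11.6
```

```bash
python3 - <<'E'
from h import *
import pickle
o=readout.get_obs(); R=cv2.Rodrigues(o['orientation'])[0]
print(o['t'],o['ee_pos'],'yaw',np.arctan2(R[1,1],R[0,1]),o['width'],o['ft_force'])
d=snap('wrist','w4');pickle.dump(d,open('w4.pkl','wb'))
E
```

```text
6.85 [ 539.79744171 -165.68991337  405.54260785] yaw 0.033993215420265614 11.569568676342142 [-0.44781186 -0.33980233 -1.57170331]
```

View pics/w4.png

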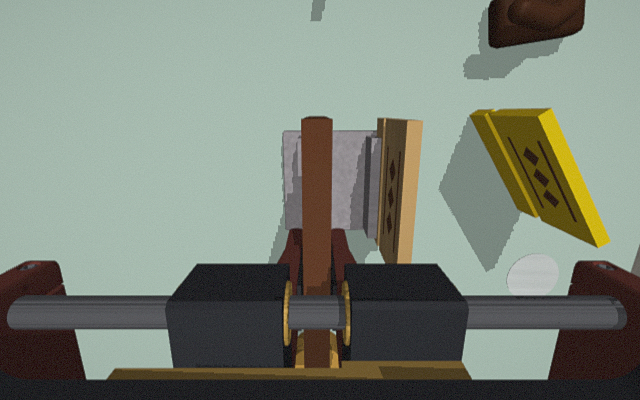

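Emit:
apply_moves --commands '[[[-0.003, 0.034, 0.0, -0.02], [-0.008, 0.09, 0.0, -0.04], [-0.013, 0.145, 0.0, -0.06], [-0.018, 0.2, 0.0, -0.08], [-0.023, 0.255, 0.0, -0.11], [-0.028, 0.31, 0.0, -0.13], [-0.031, 0.3435, 0.0, -0.144], [-0.031, 0.3435, 0.0, -0.144]]]'

```text
t: 7.9
ee_pos: [507.5, 179.8, 401.3]
orientation: [1.286, 1.158, -1.29]
ft_force: [0.1, -1.1, -1.6]
width: 11.9
```

Emit:
apply_moves --commands '[[[0, 0, -0.02, 0], [0, 0, -0.035, 0], [0, 0, -0.035, 0], [0, 0, -0.035, 0]]]'

```text
t: 8.4
ee_pos: [508.5, 177.5, 368.0]
orientation: [1.29, 1.155, -1.29]
ft_force: [-0.3, 0.2, -1.4]
width: 11.8
```

```bash
cat > chk.py <<'E'
from h import *
import pickle,sys
n=sys.argv[1]
o=readout.get_obs(); R=cv2.Rodrigues(o['orientation'])[0]
print(o['t'],o['ee_pos'],'yaw',np.arctan2(R[1,1],R[0,1]),o['width'],o['ft_force'])
d=snap('wrist','w'+n);pickle.dump(d,open('w'+n+'.pkl','wb'))
e=snap('scene','s'+n);pickle.dump(e,open('s'+n+'.pkl','wb'))
t=snap('top','t'+n);pickle.dump(t,open('t'+n+'.pkl','wb'))
im=d['color'][:,:,::-1]
a=cv2.resize(im[100:300,200:440],None,fx=3,fy=3,interpolation=cv2.INTER_CUBIC);cv2.imwrite('pics/w%sa.png'%n,a)
im=e['color'][:,:,::-1]
a=cv2.resize(im[150:280,320:460],None,fx=4.6,fy=4.6,interpolation=cv2.INTER_CUBIC);cv2.imwrite('pics/s%sa.png'%n,a)
E
python3 chk.py 5
```

```text
8.4 [508.50836129 177.53451716 368.04638632] yaw -0.11066647521133843 11.814591176593938 [-0.32016037  0.23900669 -1.41129961]
```

View pics/w5a.png

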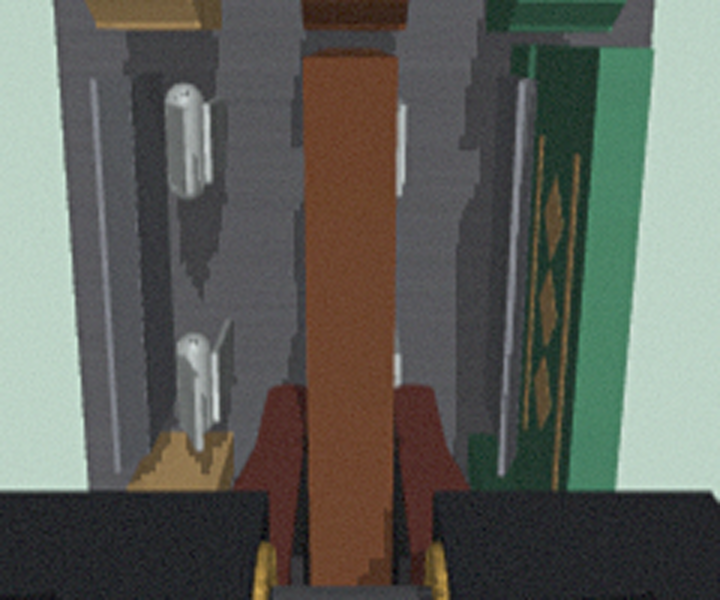

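View pics/s5a.png

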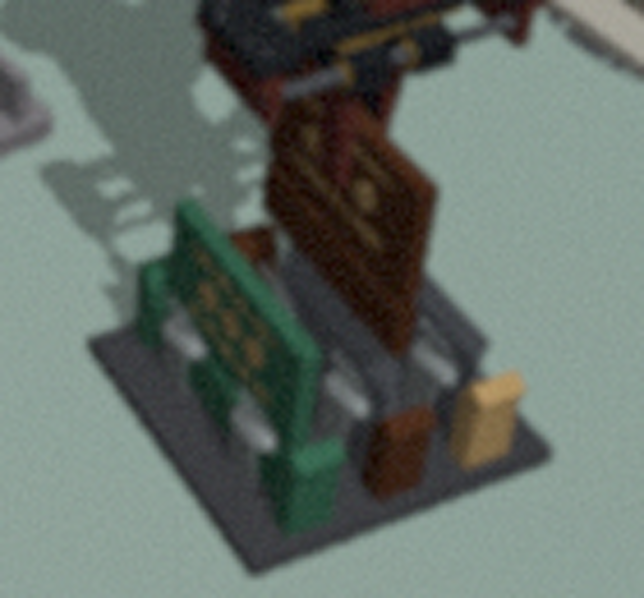

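```bash
python3 - <<'E'
from h import *
import pickle
d=pickle.load(open('w5.pkl','rb'))
A=lambda p:(200+(p[0]+.5)/3-.5,100+(p[1]+.5)/3-.5)
a=-.1107; u=np.array([np.cos(a),np.sin(a)]);v=np.array([-np.sin(a),np.cos(a)])
def L(pts,z): 
    q=np.array([ray(d,*A(p),z)[:2] for p in pts]); return (q-np.array([508.3,178]))@np.c_[u,v]
print('green far',L([(596,48),(652,48)],132),'green lower',L([(565,490),(617,490)],132))
print('dark far',L([(303,56),(398,56)],225),'lower',L([(307,490),(391,490)],225))
print('plate',L([(56,0),(653,0),(90,490),(626,440)],12))
E
```

```text
green far [[53.7921503  69.82210556]
 [66.13263102 69.83159198]] green lower [[ 53.38828682 -37.03202807]
 [ 66.38521516 -37.01988735]]
dark far [[-6.26291904 69.57232966]
 [ 5.68746106 69.58154781]] lower [[-6.43398826  9.68501183]
 [ 5.52515032  9.69618313]]
plate [[-100.05171306   84.42560466]
 [ 102.02427548   84.57778565]
 [-101.52023668  -97.52888798]
 [ 105.28288359  -76.32991003]]
```

The held panel is aligned with the slot to within 0.5 mm, measured relative to the green panel. I'll lower it into the mouth.

Emit:
apply_moves --commands '[[[0.0003, 0, -0.015, 0], [0.0003, 0, -0.03, 0], [0.0003, 0, -0.04, 0], [0.0003, 0, -0.045, 0], [0.0003, 0, -0.045, 0]]]'

```text
t: 9.18
ee_pos: [508.9, 178.1, 322.5]
orientation: [1.291, 1.155, -1.29]
ft_force: [4.1, 0.2, -4.4]
width: 11.7
```

Emit:
apply_moves --commands '[[[0, 0, -0.006, 0], [0, 0, -0.012, 0], [0, 0, -0.018, 0], [0, 0, -0.024, 0], [0, 0, -0.024, 0]]]'

```text
t: 9.8
ee_pos: [508.8, 178.1, 298.9]
orientation: [1.291, 1.155, -1.289]
ft_force: [3.0, 1.5, -3.2]
width: 12.1
```

Emit:
apply_moves --commands '[[[0, 0, -0.006, 0], [0, 0, -0.012, 0], [0, 0, -0.018, 0], [0, 0, -0.022, 0], [0, 0, -0.022, 0]]]'

```text
t: 10.42
ee_pos: [508.9, 178.0, 276.8]
orientation: [1.291, 1.155, -1.289]
ft_force: [4.5, -0.0, -2.8]
width: 11.9
```

```bash
python3 chk.py 6
```

```text
10.425 [508.88444903 178.02522798 276.84451412] yaw -0.11030693973651144 11.899531269873293 [ 4.53314319 -0.02626566 -2.76531266]
```

View pics/w6a.png

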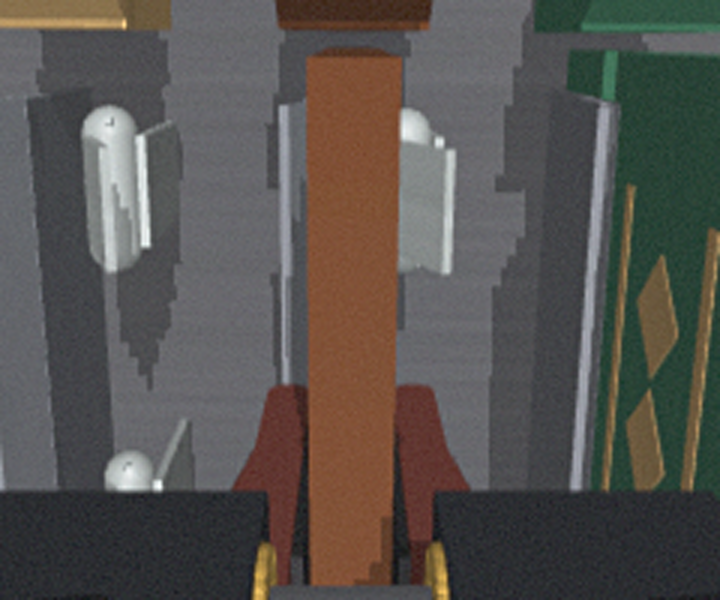

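View pics/s6a.png

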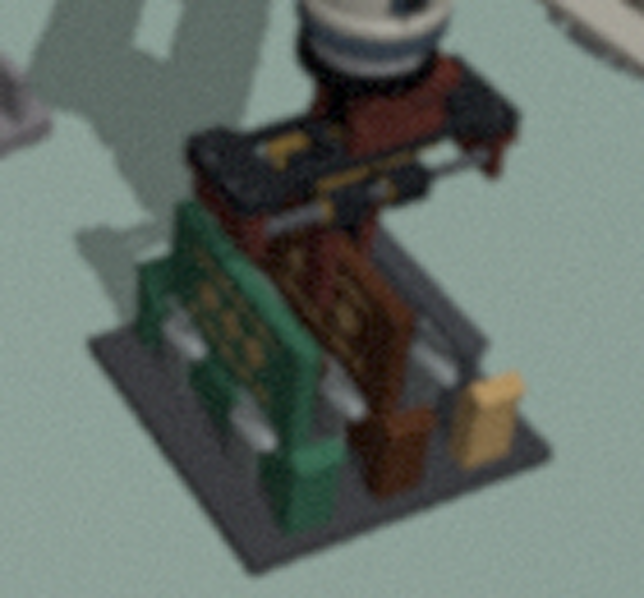

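Emit:
apply_moves --commands '[[[0, 0, -0.001, 0], [0, 0, -0.002, 0], [0, 0, -0.003, 0], [0, 0, -0.003, 0]]]'

```text
t: 11.08
ee_pos: [508.9, 178.1, 274.9]
orientation: [1.291, 1.155, -1.289]
ft_force: [1.9, -0.4, 9.4]
width: 11.5
```

Emit:
apply_moves --commands '[[[0, 0, -0.001, 0], [0, 0, -0.002, 0], [0, 0, -0.002, 0]]]'

```text
t: 11.45
ee_pos: [508.9, 178.1, 274.8]
orientation: [1.291, 1.155, -1.288]
ft_force: [-3.7, -3.1, 30.3]
width: 11.9
```

Firm stop at TCP z 274.8 with 30 N, where 275 was expected, so the panel is on the floor. I'll release it.

Emit:
apply_moves --commands '[[[0, 0, 0.002, 0], [0, 0, 0.002, 0]]]'

```text
t: 11.7
ee_pos: [508.9, 178.1, 274.9]
orientation: [1.291, 1.155, -1.289]
ft_force: [1.0, -0.4, 12.3]
width: 12.1
```

Emit:
apply_moves --commands '[[[0, 0, 0, 0], [0, 0, 0, 0], [0, 0, 0, 0], [0, 0, 0, 0]]]' --gripper 0.036

```text
t: 12.2
ee_pos: [508.3, 177.9, 273.6]
orientation: [1.289, 1.156, -1.29]
ft_force: [-0.2, 0.1, 0.3]
width: 36.1
```

Emit:
apply_moves --commands '[[[0, 0, 0.02, 0], [0, 0, 0.05, 0], [0, 0, 0.09, 0], [0, 0, 0.13, 0], [0, 0, 0.15, 0], [0, 0, 0.15, 0]]]'

```text
t: 12.95
ee_pos: [508.8, 178.1, 425.4]
orientation: [1.292, 1.154, -1.287]
ft_force: [-0.8, 0.1, -0.2]
width: 35.8
```

```bash
python3 chk.py 7
```

```text
12.95 [508.79683347 178.06500577 425.36997522] yaw -0.10990277142698524 35.76048200001489 [-0.75714899  0.06580471 -0.24863694]
```

View pics/w7a.png

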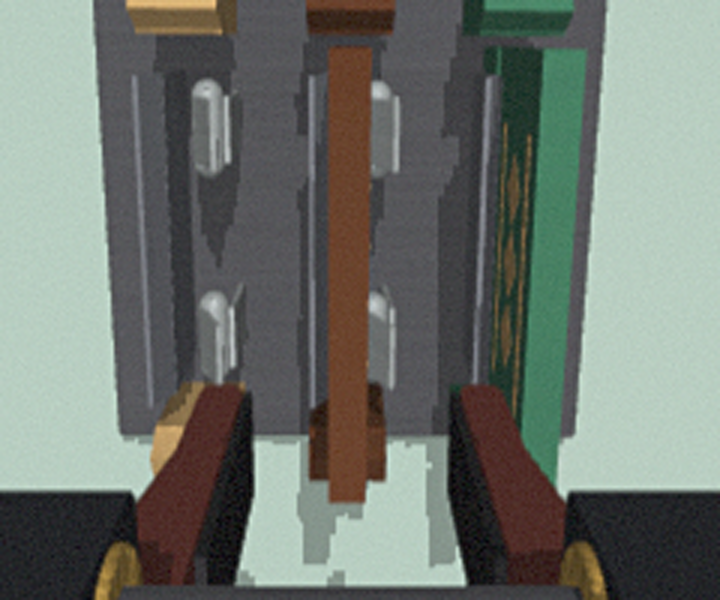

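View pics/s7a.png

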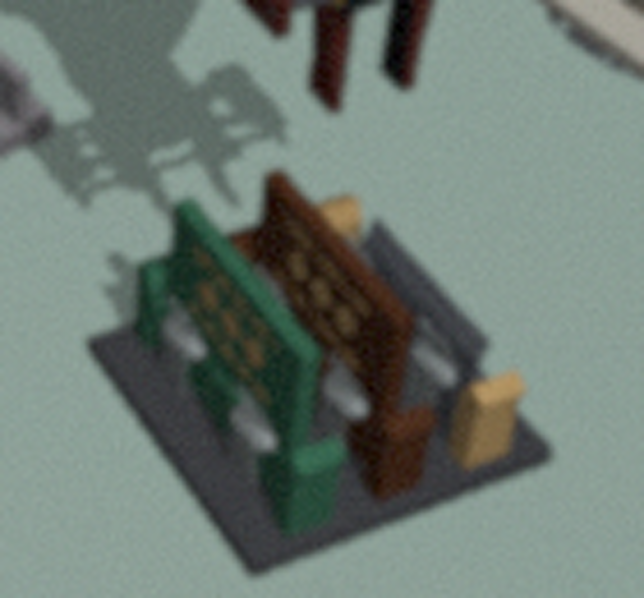

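```bash
python3 - <<'E'
from h import *
import pickle
d=pickle.load(open('w7.pkl','rb'))
A=lambda p:(200+(p[0]+.5)/3-.5,100+(p[1]+.5)/3-.5)
a=-.110; u=np.array([np.cos(a),np.sin(a)]);v=np.array([-np.sin(a),np.cos(a)])
def L(pts,z): 
    q=np.array([ray(d,*A(p),z)[:2] for p in pts]); return ((q-np.array([508.3,178]))@np.c_[u,v]).round(1).tolist()
print('green far',L([(541,50),(587,50)],132))
print('dark far',L([(328,47),(371,47)],132),'lower',L([(331,501),(367,501)],132))
E
```

```text
green far [[54.0, 69.8], [66.8, 69.8]]
dark far [[-5.5, 70.5], [6.5, 70.5]] lower [[-5.3, -68.7], [6.1, -68.7]]
```

The dark panel is home: offset 0.4 mm across and 0.9 mm along, with its top height consistent with the floor. Now the pale panel.

Emit:
apply_moves --commands '[[[0.012, -0.04, 0, 0.02], [0.03, -0.095, 0, 0.04], [0.046, -0.15, 0, 0.06], [0.063, -0.205, 0, 0.08], [0.08, -0.26, 0, 0.11], [0.097, -0.315, 0, 0.13], [0.1065, -0.3444, 0, 0.146], [0.1065, -0.3444, 0, 0.146]]]' --gripper 0.06

```text
t: 14.1
ee_pos: [615.1, -168.4, 421.9]
orientation: [1.184, 1.227, -1.186]
ft_force: [0.2, -1.0, -0.4]
width: 59.9
```

Emit:
apply_moves --commands '[[[0, 0, -0.03, 0], [0, 0, -0.06, 0], [0, 0, -0.09, 0], [0, 0, -0.115, 0], [0, 0, -0.13, 0], [0, 0, -0.141, 0], [0, 0, -0.141, 0]]]'

```text
t: 14.98
ee_pos: [614.9, -166.1, 282.4]
orientation: [1.182, 1.227, -1.183]
ft_force: [-0.1, 0.1, 0.6]
width: 60.0
```

```bash
python3 chk.py 8
```

```text
14.975 [ 614.92528398 -166.05953088  282.43562163] yaw 0.03624571921289453 60.01190997888648 [-0.06932994  0.05168481  0.58716408]
```

View pics/w8.png

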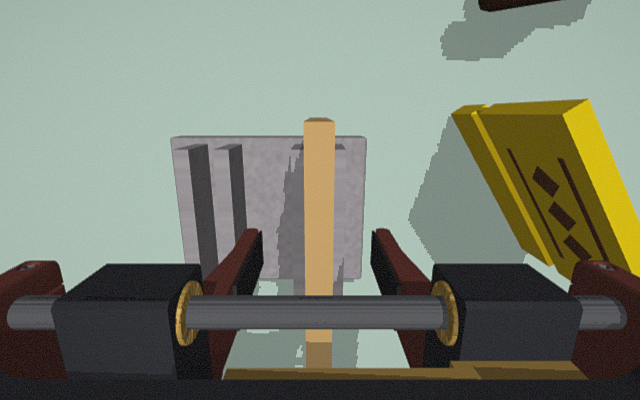

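The pale panel (column 319) is between the fingers, and the yellow one is well clear to the right. I'll close and lift.

Emit:
apply_moves --commands '[[[0, 0, 0, 0], [0, 0, 0, 0], [0, 0, 0, 0], [0, 0, 0, 0], [0, 0, 0, 0], [0, 0, 0, 0]]]' --gripper 0.0

```text
t: 15.88
ee_pos: [615.1, -166.4, 283.0]
orientation: [1.183, 1.226, -1.183]
ft_force: [-1.0, -0.2, -0.3]
width: 11.6
```

Emit:
apply_moves --commands '[[[0, 0, 0.01, 0], [0, 0, 0.03, 0], [0, 0, 0.06, 0], [0, 0, 0.09, 0], [0, 0, 0.12, 0], [0, 0, 0.13, 0], [0, 0, 0.13, 0]]]'

```text
t: 16.75
ee_pos: [615.0, -166.4, 414.0]
orientation: [1.183, 1.224, -1.182]
ft_force: [0.4, -0.3, -1.9]
width: 11.8
```

Emit:
apply_moves --commands '[[[-0.018, 0.035, 0, -0.02], [-0.042, 0.088, 0, -0.04], [-0.066, 0.14, 0, -0.06], [-0.09, 0.192, 0, -0.08], [-0.114, 0.244, 0, -0.11], [-0.138, 0.296, 0, -0.13], [-0.16, 0.34, 0, -0.146], [-0.166, 0.351, 0, -0.146]]]'

```text
t: 17.75
ee_pos: [447.5, 186.3, 411.9]
orientation: [1.286, 1.158, -1.29]
ft_force: [0.3, -0.6, -2.1]
width: 12.1
```

Emit:
apply_moves --commands '[[[0, 0, -0.02, 0], [0, 0, -0.045, 0], [0, 0, -0.045, 0], [0, 0, -0.045, 0]]]'

```text
t: 18.25
ee_pos: [449.5, 184.3, 368.2]
orientation: [1.29, 1.155, -1.29]
ft_force: [0.5, 0.2, -1.5]
width: 12.2
```

```bash
python3 chk.py 9
```

```text
18.25 [449.46803691 184.26267773 368.17819344] yaw -0.1105111530294395 12.182996789194423 [ 0.48866709  0.22464893 -1.49229584]
```

View pics/w9a.png

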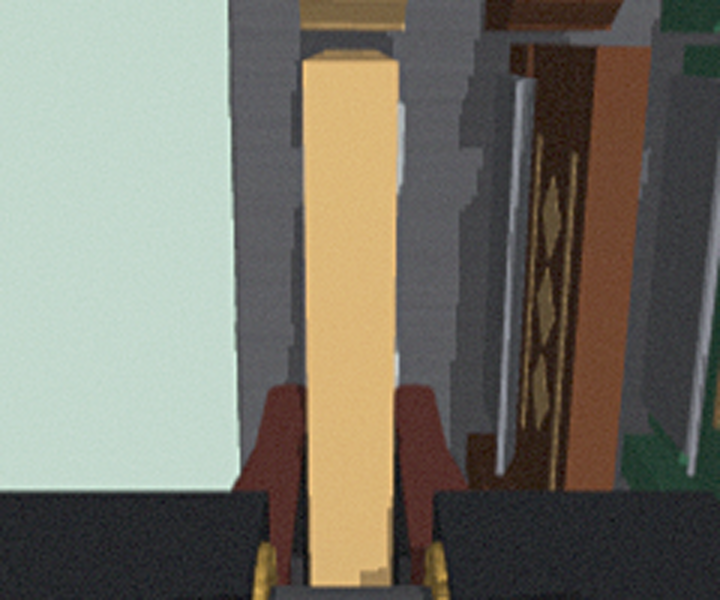

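View pics/s9a.png

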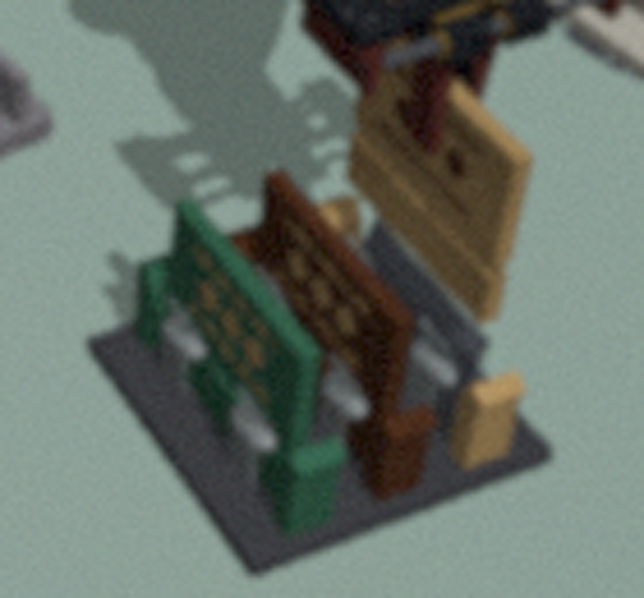

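The geometry matches the first insertion, with the pale panel about 1 mm low along y. I'll correct that and insert.

Emit:
apply_moves --commands '[[[0.0003, 0.001, -0.015, 0], [0.0003, 0.001, -0.03, 0], [0.0003, 0.001, -0.04, 0], [0.0003, 0.001, -0.045, 0], [0.0003, 0.001, -0.045, 0]]]'

```text
t: 19.02
ee_pos: [449.6, 185.6, 322.4]
orientation: [1.29, 1.155, -1.29]
ft_force: [1.9, 0.9, -4.3]
width: 11.8
```

Emit:
apply_moves --commands '[[[0, 0, -0.006, 0], [0, 0, -0.012, 0], [0, 0, -0.018, 0], [0, 0, -0.024, 0], [0, 0, -0.024, 0]]]'

```text
t: 19.65
ee_pos: [449.5, 185.7, 298.7]
orientation: [1.291, 1.155, -1.29]
ft_force: [1.4, 1.1, -5.0]
width: 11.8
```

Emit:
apply_moves --commands '[[[0, 0, -0.006, 0], [0, 0, -0.012, 0], [0, 0, -0.018, 0], [0, 0, -0.022, 0], [0, 0, -0.022, 0]]]'

```text
t: 20.27
ee_pos: [449.5, 185.6, 276.6]
orientation: [1.29, 1.155, -1.29]
ft_force: [2.1, 1.7, -6.7]
width: 11.5
```

Emit:
apply_moves --commands '[[[0, 0, -0.001, 0], [0, 0, -0.002, 0], [0, 0, -0.003, 0], [0, 0, -0.003, 0]]]'

```text
t: 20.78
ee_pos: [449.5, 185.7, 274.9]
orientation: [1.29, 1.155, -1.289]
ft_force: [-1.9, -0.7, 11.5]
width: 11.5
```

Emit:
apply_moves --commands '[[[0, 0, -0.001, 0], [0, 0, -0.002, 0], [0, 0, -0.002, 0]]]'

```text
t: 21.15
ee_pos: [449.6, 185.7, 274.7]
orientation: [1.29, 1.155, -1.289]
ft_force: [-7.9, -3.0, 35.8]
width: 11.7
```

Same firm stop at 274.7 with 36 N. I'll release and retreat.

Emit:
apply_moves --commands '[[[0, 0, 0.002, 0], [0, 0, 0.002, 0]]]'

```text
t: 21.4
ee_pos: [449.5, 185.7, 274.8]
orientation: [1.29, 1.155, -1.289]
ft_force: [-1.8, -0.4, 13.3]
width: 12.0
```

Emit:
apply_moves --commands '[[[0, 0, 0, 0], [0, 0, 0, 0], [0, 0, 0, 0], [0, 0, 0, 0]]]' --gripper 0.036

```text
t: 21.9
ee_pos: [449.3, 185.6, 273.7]
orientation: [1.289, 1.155, -1.29]
ft_force: [0.7, 0.5, -1.0]
width: 36.2
```

Emit:
apply_moves --commands '[[[0, 0, 0.02, 0], [0, 0, 0.05, 0], [0, 0, 0.09, 0], [0.02, 0, 0.13, 0], [0.04, 0, 0.15, 0], [0.05, 0, 0.15, 0], [0.05, 0, 0.15, 0], [0.05, 0, 0.15, 0]]]'

```text
t: 22.9
ee_pos: [498.5, 185.4, 422.4]
orientation: [1.287, 1.157, -1.293]
ft_force: [0.3, -0.0, 0.3]
width: 36.0
```

```bash
python3 chk.py 10
```

```text
22.9 [498.51290485 185.39693308 422.36527397] yaw -0.10999370282136013 36.04426885736227 [ 0.26687704 -0.02656812  0.28203783]
```

View pics/w10a.png

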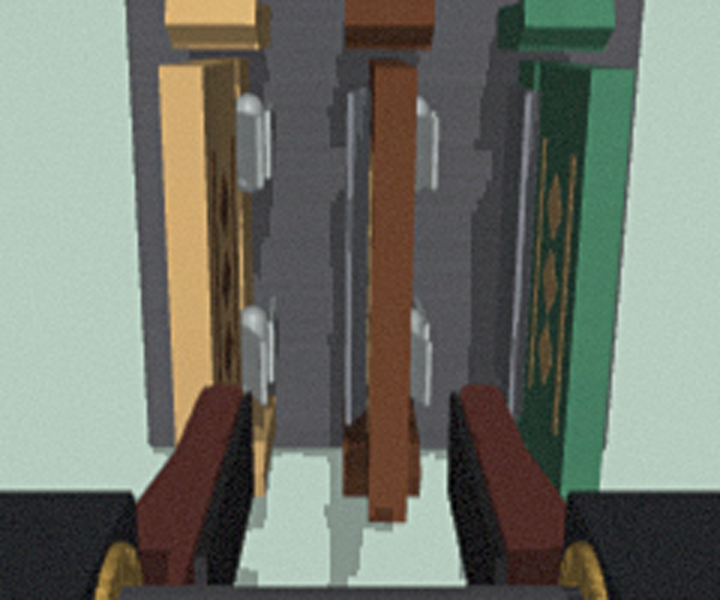

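View pics/s10.png

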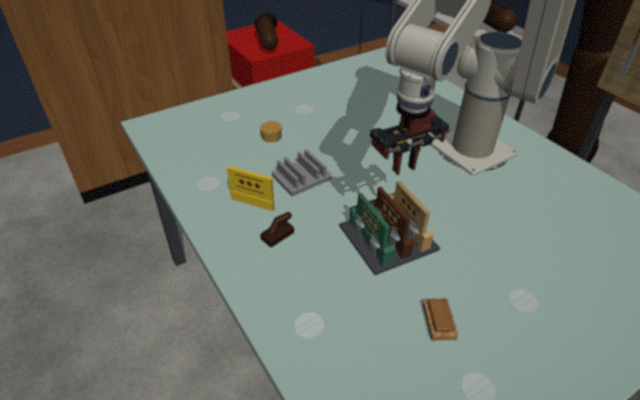

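View pics/s10a.png

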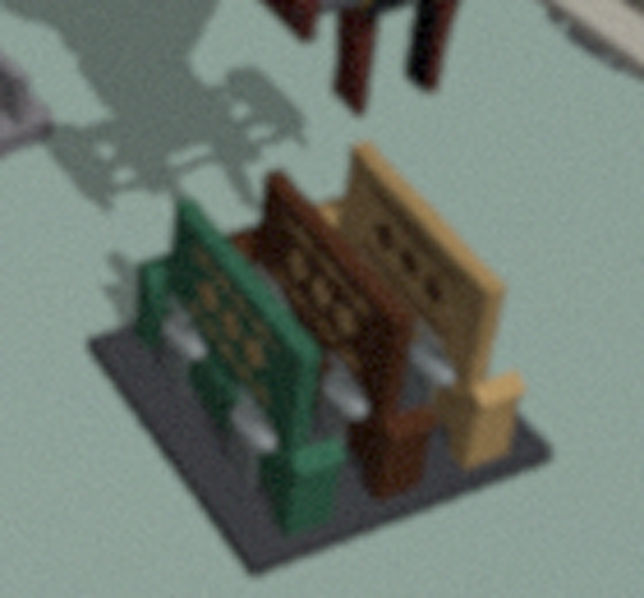

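```bash
python3 - <<'E'
from h import *
import pickle
d=pickle.load(open('w10.pkl','rb'));e=pickle.load(open('s10.pkl','rb'))
A=lambda p:(200+(p[0]+.5)/3-.5,100+(p[1]+.5)/3-.5)
a=-.110; u=np.array([np.cos(a),np.sin(a)]);v=np.array([-np.sin(a),np.cos(a)])
def L(pts,z): 
    q=np.array([ray(d,*A(p),z)[:2] for p in pts]); return ((q-np.array([508.6,178]))@np.c_[u,v]).round(1).tolist()
print('pale',L([(159,66),(205,66),(171,380),(213,380)],132))
print('dark',L([(371,65),(418,65),(371,512),(405,512)],132))
print('green',L([(588,67),(634,67),(564,490),(605,490)],132))
s=5;x0,y0=320,150
for z in (0,4):
  im=cv2.resize(e['color'][150:280,320:460,::-1],None,fx=s,fy=s,interpolation=cv2.INTER_CUBIC)
  for k in(-60,0,60): draw(im,e,(508.6,178,-.11),box(k-6,k+6,-70,70,12+z,132+z),(0,255,255),s,np.array([x0,y0]))
  cv2.imwrite('pics/ov%d.png'%z,im)
E
```

```text
pale [[-65.4, 70.8], [-52.6, 70.8], [-66.6, -21.7], [-53.9, -21.7]]
dark [[-6.6, 71.1], [6.4, 71.1], [-5.7, -65.7], [5.0, -65.7]]
green [[53.5, 70.6], [66.2, 70.6], [54.6, -58.0], [67.4, -57.9]]
```

View pics/ov0.png

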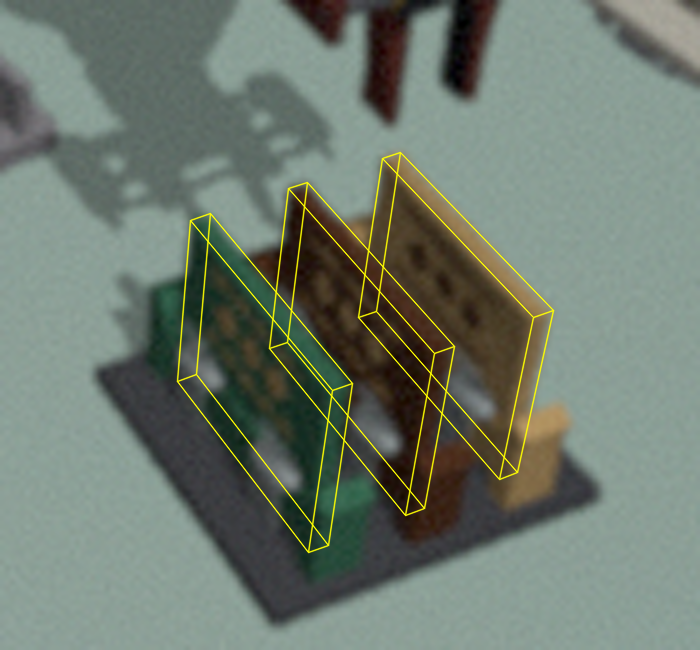

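All three panels fit the home model equally well, and the gripper is clear and open. I'll hand the job in.

```bash
python3 - <<'E'
from h import *
for l in ['wax_tin','sanding_block','knot_wood']:
    print(l,[np.round(x['position'],1).tolist() for x in models.place_of('top',l)[:1]])
print(readout.get_obs()['t'])
print(workorder.close_job())
E
```

```text
wax_tin [[548.8, -426.3, -3.8]]
sanding_block [[575.6, 453.0, 0.9]]
knot_wood [[764.6, 9.2, -1.4]]
23.2
the job is handed in; nothing more can be done
None
```

I took the dark panel and then the pale panel out of the stand and pushed each into its matching slot. I then opened the gripper, raised the arm clear and handed the job in at 23.2 s.

- **Seating:** both panels came to a firm stop at tool height 274.7–274.8 mm, where 275 mm was expected, under about 30 N (dark) and 36 N (pale).
- **Fit in the slots:** in the last wrist picture the panels were within about 1 mm of home across and along the slots. All three showed similar top heights, and the box model at home height overlaid them equally well in the scene picture.
- **Not disturbed:** the networks placed the wax tin, sanding block and knot wood within about 5 mm of their starting positions, which is roughly their accuracy. The green panel was not touched or moved.

No check failed. The only disagreement was 2–5 mm between the top camera, the networks and the wrist camera early on. I settled it by aligning the held panel with the green and dark panels in the same wrist picture. I did not measure the clip angles directly.

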